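# Clip the recipe card to its stand

## Task

The recipe card on its stand keeps lifting, so fasten it with the wooden spring clip. Draw the clip out from under the low step by its nose, lay it on its side in the open and let go; then take it by the handles, squeeze it open, slide it level and square over the upright edge where card and board are flush, well on and about half-way up the card, and let it close on both and stay there. Leave the jars, bowl, spatula and whisk where they are.

Things in the scene. Friction and masses are not known exactly. Their poses are not given: they have to be found in the camera images.
- clip_center (a point): Pale wooden spring clip (wide clothes peg, 114 mm long, 32 mm tall, about 70 g), loose, lying on its side: point on its upright pivot, half-way up (16 mm above the shelf). x axis to the jaws, z up the pivot. It is the frame of the left (+y) lever: squeezed by q, the clip's middle line is turned -q/2 about z from this x.
- clip_tip (a point): Jaw tips of the clip, half-way up, 52 mm ahead of clip_center along its x. Shut, the nose is about 20 mm wide (y) from 34 to 52 mm ahead of clip_center; the throat behind the tips is 45 mm deep.
- clip_handles (a point): Midway between the two flat handle paddles, half-way up, 48 mm behind clip_center (-x). Paddles 30 mm long, ending 62 mm behind clip_center. Relaxed, 48 mm over their outsides here, 54 mm at the ends; fully squeezed 28 mm, outsides then parallel.
- clip_lever (a joint): How far the clip is squeezed open, rad: 0 = jaws shut; about 0.12 = gripping 6 mm; 0.44 = stop, jaws 23 mm apart at the tips, 17 mm apart 18 mm behind the tips. Squeezing the handles takes 7 to 12 N; the spring shuts the jaws on the card edge with about 8 N.
- clip: The clip as a whole; origin on the pivot at its underside, 16 mm below clip_center, same axes.
- riser: Low white step, fixed: board 160 mm deep (its x), 280 mm wide (its y), underside 45 mm and top 57 mm above the shelf, on a 12 mm panel at either end. Origin on the shelf under its middle; open front at its x = -80 mm. The clip's handles lie under it, the nose sticks out of the front by 47 to 63 mm. Three jars stand on it, about 80 mm behind the front edge.
- recipe_stand: Recipe stand, fixed: upright wooden board 160 mm wide (its y), top 158 mm up, with a stiff white card on its +x face (y -80 to +35 mm, 29 to 149 mm up). Together 6 mm thick (x -3 to +3 mm), flush at the -y upright edge; the +y edge is bare board. Foot 100 by 150 by 14 mm, low ledges to 28 mm. Origin on the shelf under the board's middle.
- card_edge (a point): On the upright edge where card and board are flush, half-way through their 6 mm, 95 mm above the shelf. Axes: x across the thickness, y into the board (away from the edge), z up. The free edge runs on above and below.
- jar_a: Bystander: small glass jar with twist cap, 48 mm wide, 72 mm tall, on the step. Origin at its underside.
- jar_b: Bystander: like jar_a, on the step. Origin at its underside.
- jar_c: Bystander: like jar_a, on the step. Origin at its underside.
- jar_d: Bystander: like jar_a, standing on the shelf in front of the recipe stand. Origin at its underside.
- spatula: Bystander: wooden spatula lying on the shelf, 290 mm long. Origin at its underside.
- whisk: Bystander: steel whisk lying on the shelf, 260 mm long. Origin at its underside.
- salt_bowl: Bystander: small clay bowl, 76 mm wide, 36 mm high. Origin at its underside.
Not all that is in view belongs to the job. There is more than one size of the clip; the job needs the smallest.

How it is judged:
On the way, in this order (a step that is already met when the one before it is completed fails the run):
1. the clip is out from under the step (drawn at least 50 mm), lying on its side on the shelf, at rest and let go (distance of clip_center from where it was at the start of the episode above 0.05 m and height (world z) of clip_center below 0.022 m and angle between clip_center's own z axis and vertical below 0.15 rad and linear speed of clip below 0.02 m/s and contact force between the fingers and clip below 0.1 N), for 0.2 s.
2. the clip is squeezed open in the fingers, off the shelf (value of joint clip_lever above 0.25 rad and contact force between the fingers and clip above 1 N and height (world z) of clip_center above 0.03 m), for 0.2 s.
At the end, for the whole second after the job is handed in: Clip released, at rest, gripping card and board on the flush upright edge: tips 8 to 47 mm in from the edge, within 35 mm of card_edge in height and 12 mm across, level and square within 0.3 rad, joint 0.06 to 0.22, at least 1.5 N between clip and stand (y of clip_tip in the frame of card_edge between 0.008 and 0.047 m and x of clip_tip in the frame of card_edge between -0.012 and 0.012 m and z of clip_tip in the frame of card_edge between -0.035 and 0.035 m and angle between the x axis of clip_center and the y axis of card_edge, either way round below 0.3 rad and angle between clip_center's own z axis and vertical below 0.3 rad and value of joint clip_lever between 0.06 and 0.22 rad and contact force between clip and recipe_stand above 1.5 N and linear speed of clip below 0.02 m/s and contact force between the fingers and clip below 0.1 N); the robot touches nothing.
It fails at once if a jar, the bowl, the spatula or the whisk is moved by more than 30 mm (distance of any of jar_a, jar_b, jar_c, jar_d, spatula, whisk, salt_bowl from where it was at the start of the episode above 0.03 m).
It also fails if it takes over 50 s, if anything falls off the work surface, if the arm or the gripper's body presses on something with over 40 N, if the wrist force passes 120 N, or if a joint passes its speed limit or range.

## Robot

A 6-joint arm with a two-finger parallel gripper is mounted at the origin on the work surface. World frame = base frame: x ahead of the robot, y to its left, z up, the work surface at z = 0. Lengths are in m, angles in rad, forces in N, time in s.
With the tool pointing down it reaches from about 0.375 to 0.9 m from the base axis. Payload 3.1 kg.
Tool frame: the origin (TCP) lies between the finger pads; the fingertips stand 8 mm ahead of it and the grasp point (between the pads) lies 11 mm behind it; x points along the fingers, y is the direction in which the jaws open and shut, and the axes are right-handed (so a half turn about x gives the same grasp; the last joint's range is limited). The gripper opens to 85 mm and grips with 20 to 120 N. Pads are 22 mm wide; open, the fingers measure 114 mm over their backs; the gripper's body (76 mm by 85 mm) begins 54 mm behind the grasp point. The pads swing forward as they close: fully open they stand 13 mm farther back than shut.
Start: joints at [0.987, 0.527, 1.433, -0, 1.181, -0.178], TCP at [0.247, 0.574, 0.239] pointing down, gripper open.
Joint ranges: [-3.08, 3.08], [-0.75, 2.2], [0.22, 2.44], [-1.43, 4.57], [0, 2.65], [-2.85, 2.85]. Speed limits (rad/s): [2.79, 2.79, 3.14, 3.14, 3.14, 3.14].

## Interface

Orientations are given as a 3x3 rotation matrix whose columns are the frame's x, y, z axes.
In Python, from bench import arm, viewer, spotter gives the robot as it stands.
- The arm moves only by the shell command python3 -m jog 'ROWS' [FORCE]. ROWS is JSON, a list of rows, each an object of numbers: "tx", "ty", "tz": the shift along the tool's x, y, z scaled (see below); "ax", "ay", "az": the turn, a rotation vector about the tool's x, y, z scaled (see below); "hand": the opening in per cent of the stroke, from 0 (shut) to 100 (fully open). In form: [{"tx": .., "ty": .., "tz": .., "ax": .., "ay": .., "az": .., "hand": ..}, ...]. A call has 1 to 5 rows; each row shifts and turns the commanded pose from where the row before left it, along the tool's axes as they then stand; what a row does not reach is not made up. The controller multiplies each number of a shift by 120 mm and each number of a turn by 45 degrees. A row lasts 1/10 s, in which the tool goes at most 50 mm and 8.59 degrees, less where a joint would pass 70% of its speed; a pose out of reach is approached as far as the arm can. A call with a number of a shift or a turn outside -1 to 1 is refused whole. A call with a gripper value outside its range is refused whole. The fingers move at their own pace and stop on an object; FORCE is the grip in N (left out, the last holds). Time passes only in rows, so rows that do not move let the fingers close. It gives the time, the measured TCP pose, the force and the opening at its end, in the units of the state.
- arm.read_state(): the state, without advancing time (a new reading comes with each control period).
- viewer.camera(name): name is "scene" or "top" or "wrist"; returns the picture (480x640x3 uint8, blue, green, red); there is no depth.
- viewer.get_calibration(name): a dict with "mtx" (3x3 intrinsics, pixels), "rvec" (rotation vector, rad) and "tvec" (3), from world to camera coordinates, as OpenCV has them. Camera axes: x right, y down, z forward; pixel columns grow to the right and rows downward; lengths in m; the calibration is good to about 2 mm. The wrist camera is an equidistant fisheye: a pixel r from the principal point sees the ray r / f radians off the axis. A picture is of the moment at which its call begins: read the wrist's pose just before it. get_calibration takes no time and is no camera call; for the wrist camera it gives the pose at the moment of the call.
- arm.sign_off(): hands the job in, once; it reports no verdict.
Trained networks look in the newest picture that a camera, given by its name, has taken for a name from the list of things; names that differ only in an ending like _2 or _b are one class to them, and where a whole thing is asked for, a point or a joint stands for the part that bears it (a point fixed in the world has none). Each returns a list of dicts, best first, with "confidence" (0 to 1); they miss things now and then, are a little off and sometimes report something else, mostly with a low value. They report only what shows in the picture. A call takes as long as a camera call. They do not tell look-alikes from the thing itself.
- spotter.search_frame(camera, label): "centre" ([column, row] as shares, 0 to 1, of the picture: columns of its width, rows of its height, amid what is visible of it).
- spotter.outline_of(camera, label): "region" (480x640 bool, what is visible of it) and "centre" ([column, row] as shares, 0 to 1, of the picture: columns of its width, rows of its height, amid what is visible of it).
The state is a dict: "clock": time; "joint_pos": joint angles; "joint_velocities": joint speeds; "joint_efforts": joint torques, N m; "ee_pos": TCP position; "tcp_rot": TCP orientation; "wrist_force": force on the tool from outside, world axes, zero at the start; "ft_torque": the same for the moment, N m; "finger_gap": finger opening in m.
Only numpy, scipy, OpenCV 4.12 (cv2) and the standard library are available. Lean on these libraries where they do the work, as an engineer would, in place of code of your own. Each camera call takes 0.05 s, during which the arm holds its last target. There are 200 camera calls.

## Working session

There is one attempt and no reset: what is moved stays moved. The work goes in short steps, Python scripts to look and compute and a shell command to move; the robot and the scene stay as the last step left them, time stands still between calls to the robot, and variables do not carry over. Pictures are saved under pics/ and viewed, about 8 in all and at most 12, crops included, and the job is handed in when it is done.

```bash
ls; mkdir -p pics
cat > h.py <<'E'
import numpy as np, cv2
from bench import arm, viewer, spotter
def cal(n):
    c=viewer.get_calibration(n); R=cv2.Rodrigues(np.array(c["rvec"],float))[0]
    return np.array(c["mtx"],float),R,np.array(c["tvec"],float).reshape(3)
def ray(n,px,c=None):
    K,R,t=c or cal(n); u=(px[0]-K[0,2])/K[0,0]; v=(px[1]-K[1,2])/K[1,1]
    if n=="wrist":
        r=np.hypot(u,v); s=np.sin(r)/r if r>1e-9 else 1; d=np.array([u*s,v*s,np.cos(r)])
    else: d=np.array([u,v,1.])
    d=R.T@d; return -R.T@t, d/np.linalg.norm(d)
def atz(n,px,z,c=None):
    o,d=ray(n,px,c); return o+d*(z-o[2])/d[2]
def proj(n,P,c=None):
    K,R,t=c or cal(n); p=(R@np.atleast_2d(P).T).T+t
    if n=="wrist":
        r=np.arctan2(np.hypot(p[:,0],p[:,1]),p[:,2]); s=r/np.maximum(np.hypot(p[:,0],p[:,1]),1e-9)
        q=p[:,:2]*s[:,None]
    else: q=p[:,:2]/p[:,2:]
    return q*[K[0,0],K[1,1]]+[K[0,2],K[1,2]]
def tri(*rays):
    A=sum(np.eye(3)-np.outer(d,d) for o,d in rays); b=sum((np.eye(3)-np.outer(d,d))@o for o,d in rays)
    return np.linalg.solve(A,b)
E
python3 - <<'E'
from h import *
np.set_printoptions(precision=4,suppress=True)
ims=[]
for n in ("scene","top"):
    im=viewer.camera(n); cv2.imwrite(f"pics/{n}0.png",im); ims.append(im)
    o,d=ray(n,(320,240)); print(n,o,d)
    for l in ("clip","clip_center","clip_tip","clip_handles","riser","recipe_stand","card_edge","jar_d","salt_bowl","whisk","spatula"):
        print(l,[(np.round(np.array(r["centre"])*[640,480]).astype(int).tolist(),round(r["confidence"],2)) for r in spotter.search_frame(n,l)][:5])
s=arm.read_state(); print(s["clock"],s["ee_pos"],s["tcp_rot"],s["finger_gap"])
E
```

```text
pics
scene [ 1.3701 -0.1649  0.7145] [-0.7988  0.0353 -0.6006]
clip [([170, 221], 0.82), ([252, 269], 0.81), ([246, 217], 0.74)]
clip_center [([253, 264], 0.95), ([247, 210], 0.87), ([444, 255], 0.74), ([168, 224], 0.63)]
clip_tip [([248, 215], 0.96), ([251, 264], 0.88), ([167, 222], 0.81)]
clip_handles [([248, 217], 0.86), ([168, 221], 0.74), ([250, 268], 0.66), ([460, 203], 0.18)]
riser [([215, 293], 0.98)]
recipe_stand [([443, 249], 0.93)]
card_edge [([442, 254], 0.65)]
jar_d [([186, 257], 0.96), ([185, 289], 0.9), ([407, 222], 0.84)]
salt_bowl [([335, 326], 0.64), ([252, 269], 0.44)]
whisk [([188, 260], 0.67), ([457, 203], 0.53)]
spatula [([497, 331], 0.57)]
top [ 0.3853 -0.1365  1.1707] [ 0.1532  0.0171 -0.988 ]
clip [([408, 351], 0.84), ([513, 338], 0.67), ([406, 253], 0.57)]
clip_center [([512, 339], 0.88), ([409, 355], 0.65), ([403, 253], 0.62)]
clip_tip [([410, 355], 0.9), ([320, 162], 0.74), ([409, 255], 0.66)]
clip_handles [([410, 354], 0.93), ([515, 336], 0.92), ([401, 251], 0.51)]
riser [([442, 230], 0.91)]
recipe_stand [([206, 237], 0.68)]
card_edge [([206, 235], 0.73)]
jar_d [([453, 180], 0.97), ([462, 227], 0.88), ([222, 300], 0.87), ([473, 257], 0.56)]
salt_bowl [([318, 163], 0.79)]
whisk [([142, 363], 0.63), ([408, 255], 0.61)]
spatula [([180, 160], 0.81)]
1.2 [0.2467 0.5742 0.2393] [[-0.      0.3947  0.9188]
 [-0.      0.9188 -0.3947]
 [-1.     -0.     -0.    ]] 0.08579645907873103
```

View pics/scene0.png

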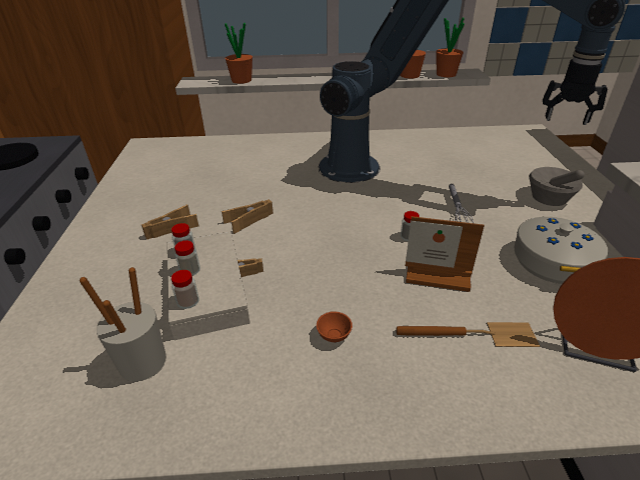

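View pics/top0.png

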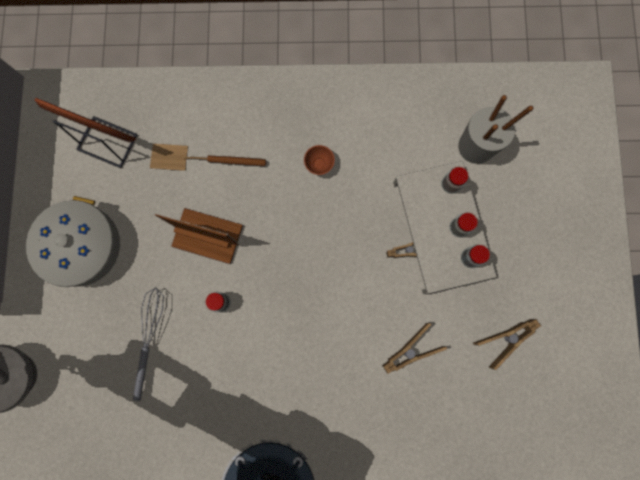

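The top picture shows three clip-like pegs: (402,252), half under the step, and two larger ones in the open at (408,350) and (512,340). In the scene picture they are at (252,268), (248,215) and (170,221). The one under the step fits the description, because it is the smallest and its nose sticks out of the front. I'll measure it and confirm with a crop.

Run:
```python
from h import *
np.set_printoptions(precision=4,suppress=True)
s0=cv2.imread("pics/scene0.png"); t0=cv2.imread("pics/top0.png")
cs,ct=cal("scene"),cal("top")
for nm,z,p in (("clip",.03,(402,252)),("tip",.03,(388,254)),("big1",.03,(408,350)),("front L",.057,(396,183)),("front R",.057,(426,293)),("back R",.057,(497,277)),("edge",.15,(243,238)),("otherEdge",.15,(158,217)),("jar_d",.07,(217,301)),("bowl",.03,(319,160)),("jarb",.129,(467,223)),("jarc",.129,(480,255))):
    print(nm,atz("top",p,z,ct))
print(ct[0][0,0])
a=cv2.resize(s0[185:315,120:300],None,fx=4,fy=4,interpolation=cv2.INTER_CUBIC)
a=cv2.resize(a,(400,300)); b=cv2.resize(t0[225:285,375:455],(400,300),interpolation=cv2.INTER_CUBIC)
c=cv2.resize(t0[190:280,150:270],(400,300),interpolation=cv2.INTER_CUBIC); d=cv2.resize(s0[205:300,390:500],(400,300),interpolation=cv2.INTER_CUBIC)
cv2.imwrite("pics/crop1.png",np.vstack([np.hstack([a,b]),np.hstack([c,d])]))
```

```text
clip [ 0.5331 -0.3081  0.03  ]
tip [ 0.5285 -0.2754  0.03  ]
big1 [ 0.3094 -0.3158  0.03  ]
front L [ 0.6916 -0.2943  0.057 ]
front R [ 0.4366 -0.3553  0.057 ]
back R [ 0.4722 -0.5154  0.057 ]
edge [0.5484 0.044  0.15  ]
otherEdge [0.5946 0.2275 0.15  ]
jar_d [0.4186 0.1134 0.07  ]
bowl [ 0.7574 -0.1145  0.03  ]
jarb [ 0.5825 -0.4335  0.129 ]
jarc [ 0.5133 -0.4577  0.129 ]
490.8696471129025
```

View pics/crop1.png

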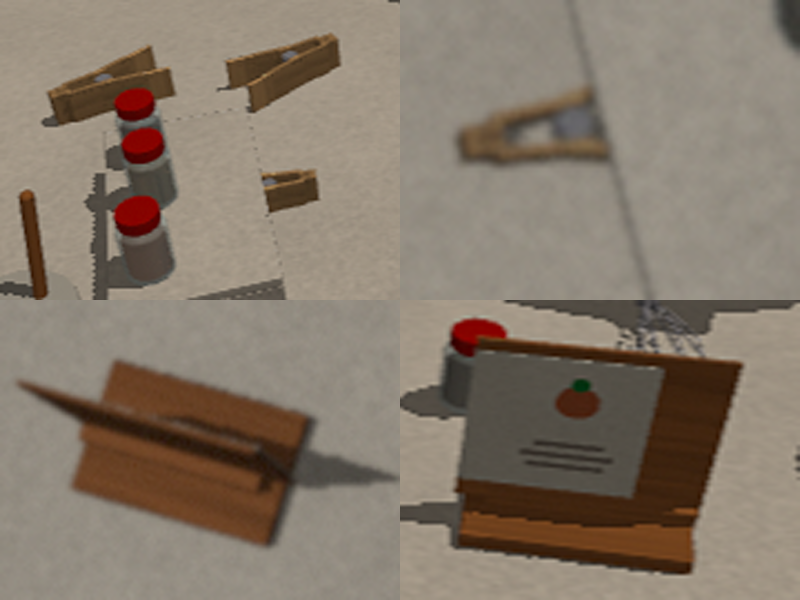

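The enlarged crop confirms it. The clip with its nose out of the step (scene 252,268; top 402,252) is clearly the smallest, and the other two pegs at the top of the crop are decoys about 1.5 times its size. I'll move past the stand for a wrist view, then over the clip.

```bash
R='{"ty":-0.26,"tz":0.3}'
python3 -m jog '[{"ty":-0.26,"tz":0.3},{"ty":-0.26,"tz":0.3},{"ty":-0.26,"tz":0.3},{"ty":-0.26,"tz":0.3},{"ty":-0.26,"tz":0.3}]' >/dev/null
python3 -m jog '[{"ty":-0.26,"tz":0.3},{"ty":-0.26,"tz":0.3},{"ty":-0.26,"tz":0.3},{"ty":-0.26,"tz":0.3},{"ty":-0.26,"tz":0.3}]'
python3 -m jog '[{"ty":-0.26,"tz":0.3,"ax":0.19},{"ty":-0.4,"ax":0.19},{"ty":-0.4,"ax":0.19},{"tx":0},{"tx":0}]'
python3 - <<'E'
from h import *
np.set_printoptions(precision=4,suppress=True)
import pickle
c=cal("wrist"); im=viewer.camera("wrist"); cv2.imwrite("pics/w1.png",im); pickle.dump(c,open("w1.pkl","wb"))
print(c, arm.read_state()["ee_pos"])
print(ray("wrist",(320,240),c))
E
```

```text
(array([[371.6483,   0.    , 319.0377],
       [  0.    , 371.6483, 232.7137],
       [  0.    ,   0.    ,   1.    ]]), array([[ 0.3955,  0.9185,  0.001 ],
       [ 0.8809, -0.3796,  0.2827],
       [ 0.2601, -0.1109, -0.9592]]), array([-0.6241, -0.036 ,  0.3787])) [0.2467 0.5742 0.2393]
(array([0.18  , 0.6016, 0.374 ]), array([ 0.2783, -0.116 , -0.9535]))validation failed for argument at $[0]...
validation failed for argument at $[0]...
validation failed for argument at $[0]...
```

View pics/w1.png

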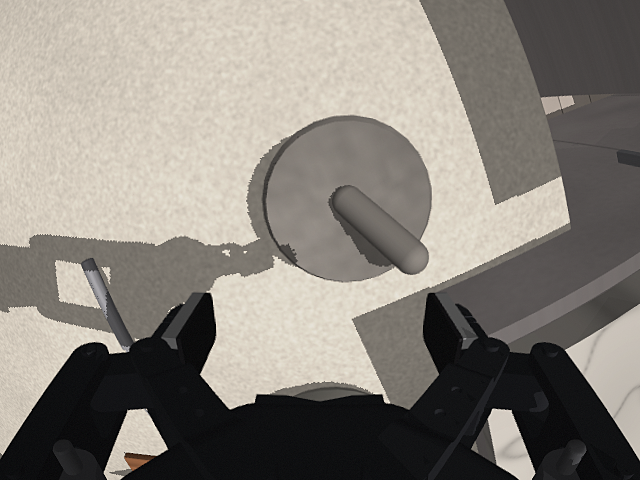

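The picture shows only the mortar at (348,200) and the open fingers at (195,330) and (450,330). The arm did not move, because the rows were refused. Rows apparently need every field.

```bash
python3 -m jog '[{"tx":0,"ty":-0.26,"tz":0.3,"ax":0,"ay":0,"az":0,"hand":100},{"tx":0,"ty":-0.26,"tz":0.3,"ax":0,"ay":0,"az":0,"hand":100},{"tx":0,"ty":-0.26,"tz":0.3,"ax":0,"ay":0,"az":0,"hand":100},{"tx":0,"ty":-0.26,"tz":0.3,"ax":0,"ay":0,"az":0,"hand":100},{"tx":0,"ty":-0.26,"tz":0.3,"ax":0,"ay":0,"az":0,"hand":100}]'
python3 -m jog '[{"tx":0,"ty":-0.26,"tz":0.3,"ax":0,"ay":0,"az":0,"hand":100},{"tx":0,"ty":-0.26,"tz":0.3,"ax":0,"ay":0,"az":0,"hand":100},{"tx":0,"ty":-0.26,"tz":0.3,"ax":0,"ay":0,"az":0,"hand":100},{"tx":0,"ty":-0.26,"tz":0.3,"ax":0,"ay":0,"az":0,"hand":100},{"tx":0,"ty":-0.26,"tz":0.3,"ax":0,"ay":0,"az":0,"hand":100}]'
```

```text
clock: 1.75
ee_pos: [0.3511, 0.3583, 0.2395]
tcp_rot: [[0.001, 0.394, 0.919], [0.0, 0.919, -0.394], [-1.0, 0.001, 0.001]]
wrist_force: [1.0, 0.4, -0.7]
finger_gap: 0.0853
clock: 2.25
ee_pos: [0.455, 0.1437, 0.2396]
tcp_rot: [[0.001, 0.395, 0.919], [0.0, 0.919, -0.395], [-1.0, 0.001, 0.001]]
wrist_force: [0.7, -0.6, -1.3]
finger_gap: 0.0855
```

```bash
cat > snap.py <<'E'
import sys,pickle
from h import *
i=sys.argv[1]; c=cal("wrist"); cv2.imwrite(f"pics/{i}.png",viewer.camera("wrist")); pickle.dump(c,open(f"{i}.pkl","wb"))
E
python3 snap.py w2
python3 -m jog '[{"tx":0,"ty":-0.33,"tz":0.18,"ax":0.19,"ay":0,"az":0,"hand":100},{"tx":0,"ty":-0.3,"tz":0.22,"ax":0.19,"ay":0,"az":0,"hand":100},{"tx":0,"ty":-0.265,"tz":0.265,"ax":0.19,"ay":0,"az":0,"hand":100},{"tx":0,"ty":-0.225,"tz":0.3,"ax":0.19,"ay":0,"az":0,"hand":100},{"tx":0,"ty":-0.18,"tz":0.33,"ax":0.19,"ay":0,"az":0,"hand":100}]'
python3 snap.py w3
python3 -m jog '[{"tx":0,"ty":0.09,"tz":0.39,"ax":0.19,"ay":0,"az":0,"hand":100},{"tx":0,"ty":0.09,"tz":0.39,"ax":0.13,"ay":0,"az":0,"hand":100},{"tx":0,"ty":0.09,"tz":0.39,"ax":0,"ay":0,"az":0,"hand":100},{"tx":0,"ty":0.09,"tz":0.39,"ax":0,"ay":0,"az":0,"hand":100},{"tx":0,"ty":0,"tz":0,"ax":0,"ay":0,"az":0,"hand":100}]'
python3 snap.py w4
python3 - <<'E'
import cv2,numpy as np
f=lambda n:cv2.resize(cv2.imread(f"pics/{n}.png"),(400,300),interpolation=cv2.INTER_AREA)
cv2.imwrite("pics/m1.png",np.vstack([np.hstack([f("w2"),f("w3")]),np.hstack([f("w4"),f("w4")])])[:600])
E
```

```text
clock: 2.8
ee_pos: [0.4721, -0.0803, 0.2396]
tcp_rot: [[0.001, 0.916, 0.401], [-0.0, 0.401, -0.916], [-1.0, 0.001, 0.0]]
wrist_force: [0.5, -0.4, -0.2]
finger_gap: 0.0856
clock: 3.35
ee_pos: [0.5636, -0.2542, 0.2394]
tcp_rot: [[0.005, 0.987, 0.163], [-0.005, 0.163, -0.987], [-1.0, 0.004, 0.006]]
wrist_force: [-0.1, 0.3, 0.3]
finger_gap: 0.0853
```

View pics/m1.png

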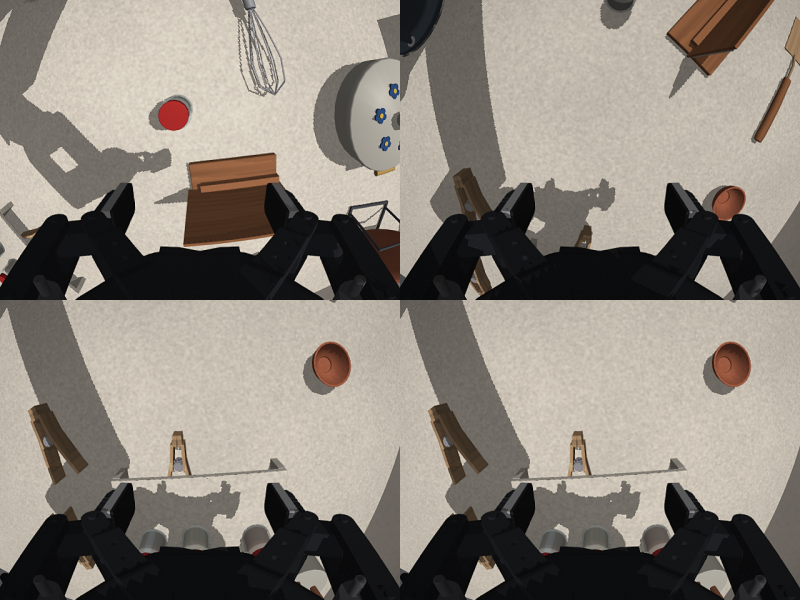

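Wrist view w4 (bottom) shows the clip's nose at about full-resolution (285,212), pointing to the top of the picture and clear of the step's front edge at row ~280. The stand is at (375,320) in w2 and at (490,80) in w3. I'll enlarge these for exact pixels.

Run:
```python
import cv2,numpy as np
def crop(n,x,y,w,h,f,step=10):
    im=cv2.imread(f"pics/{n}.png")[y:y+h,x:x+w]; im=cv2.resize(im,None,fx=f,fy=f,interpolation=cv2.INTER_CUBIC)
    for u in range(x-x%step+step,x+w,step):
        cv2.line(im,((u-x)*f,0),((u-x)*f,6),(0,0,255),1); cv2.putText(im,str(u),((u-x)*f-10,16),0,.35,(0,0,255),1)
    for v in range(y-y%step+step,y+h,step):
        cv2.line(im,(0,(v-y)*f),(6,(v-y)*f),(0,0,255),1); cv2.putText(im,str(v),(8,(v-y)*f+4),0,.35,(0,0,255),1)
    return im
a=crop("w4",245,200,80,100,6)   # 480x600
b=crop("w2",280,235,106,100,3)   # 318x300
c=crop("w3",424,0,106,75,3,10)    # 318x225
d=np.zeros((600,318,3),np.uint8); d[:300]=b; d[300:525]=c
cv2.imwrite("pics/crop2.png",np.hstack([a,d]))
```

```text
(no output)
```

View pics/crop2.png

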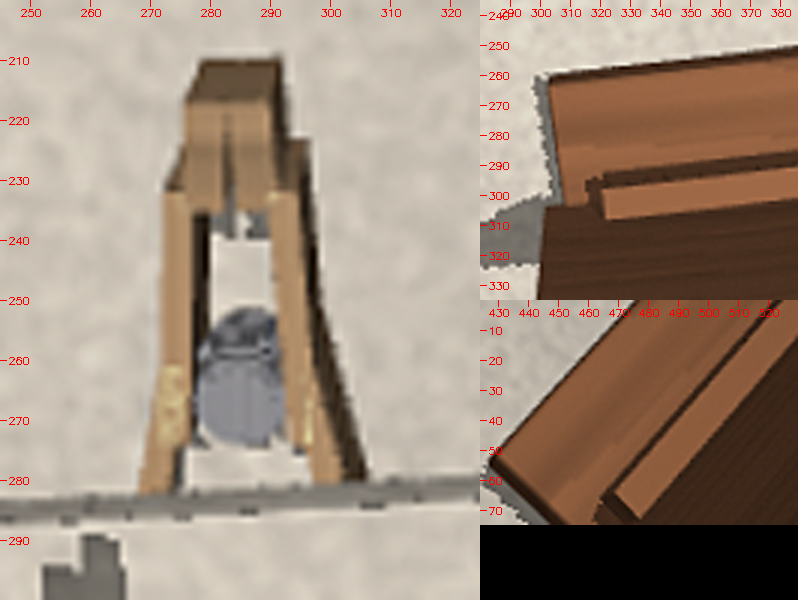

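The nose-tip top edge runs (276,217)–(290,217), its bottom edge is at row ~210, and the pivot barrel top is at (285,266). The step's front edge crosses at row ~283.

Run:
```python
from h import *; import pickle
np.set_printoptions(precision=4,suppress=True)
c=pickle.load(open("w4.pkl","rb")); ct=cal("top"); cs=cal("scene")
for nm,p,z in (("tipL",(276,217),.032),("tipR",(290,217),.032),("tip",(283,217),.032),("tipbot",(285.5,210),0),("piv",(284.5,266),.032),("sideL",(272,232),.032),("sideR",(294,232),.032),("front",(286,283),.057),("hl",(272,281),.032),("hr",(299,281),.032)): print(nm,atz("wrist",p,z,c))
print("tri tip", tri(ray("wrist",(283,217),c), ray("top",(387.5,254),ct)))
print(tri(ray("scene",(262,261),cs), ray("wrist",(283,217),c)))
a=atz("top",(229.5,236.5),.158,ct);b=atz("top",(156,214.9),.158,ct); print("stand top",a,b,np.linalg.norm(a-b),np.degrees(np.arctan2(*(b-a)[:2])))
print("tri", tri(ray("scene",(410.6,219.5),cs), ray("top",(229.5,236.5),ct)))
```

```text
tipL [ 0.5257 -0.2757  0.032 ]
tipR [ 0.5389 -0.2735  0.032 ]
tip [ 0.5323 -0.2746  0.032 ]
tipbot [ 0.5322 -0.2753  0.    ]
piv [ 0.5405 -0.324   0.032 ]
sideL [ 0.5238 -0.2911  0.032 ]
sideR [ 0.5448 -0.2876  0.032 ]
front [ 0.5448 -0.3305  0.057 ]
hl [ 0.5301 -0.3423  0.032 ]
hr [ 0.557  -0.3377  0.032 ]
tri tip [ 0.5308 -0.2767  0.0196]
[ 0.5323 -0.2741  0.0282]
stand top [0.5504 0.0711 0.158 ] [0.5975 0.2292 0.158 ] 0.1649000880194217 16.585846029293947
tri [0.5529 0.0773 0.147 ]
```

```bash
python3 -m jog '[{"tx":0.38,"ty":-0.095,"tz":0.067,"ax":0,"ay":0,"az":0,"hand":70},{"tx":0.38,"ty":-0.095,"tz":0.067,"ax":0,"ay":0,"az":0,"hand":70},{"tx":0.38,"ty":-0.095,"tz":0.067,"ax":0,"ay":0,"az":0,"hand":70},{"tx":0.35,"ty":0,"tz":0,"ax":0,"ay":0,"az":0,"hand":70},{"tx":0,"ty":0,"tz":0,"ax":0,"ay":0,"az":0,"hand":70}]' 20
python3 snap.py w5
python3 - <<'E'
from h import *; import pickle
np.set_printoptions(precision=4,suppress=True)
c=pickle.load(open("w5.pkl","rb"));s=arm.read_state();print(s["ee_pos"],s["tcp_rot"])
print(proj("wrist",[[.5323,-.2746,.032],[.5405,-.324,.032]],c))
R=np.array(s["tcp_rot"]); t=np.array([.5338,-.2835,.012]); print("units to target",R.T@(t-s["ee_pos"])/.12)
E
```

```text
clock: 3.9
ee_pos: [0.5265, -0.273, 0.0549]
tcp_rot: [[-0.012, 0.986, 0.167], [0.009, 0.167, -0.986], [-1.0, -0.01, -0.011]]
wrist_force: [-0.7, 0.4, 0.2]
finger_gap: 0.0598
[ 0.5288 -0.2746  0.0582] [[-0.0063  0.9858  0.1676]
 [ 0.0052  0.1677 -0.9858]
 [-1.     -0.0053 -0.0062]]
[[332.9275 289.1939]
 [331.1157 374.6753]]
units to target [0.384  0.0304 0.0827]
```

View pics/w5.png

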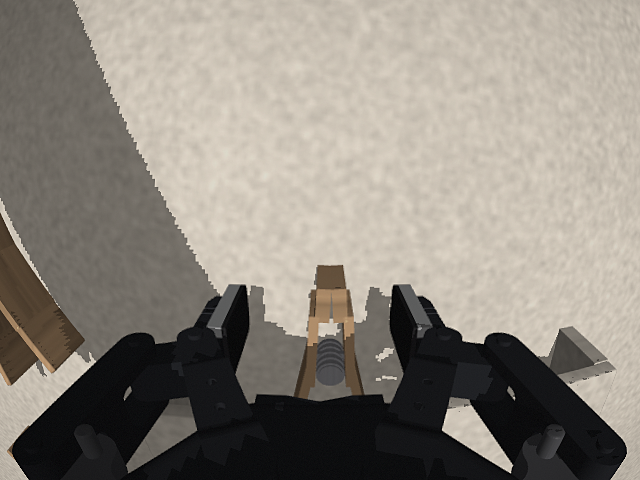

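The nose tip is at (331,289) against a predicted (333,289), centred between the pads. I'll lower and close on the nose.

```bash
python3 -m jog '[{"tx":0.19,"ty":0.02,"tz":0.08,"ax":0,"ay":0,"az":0,"hand":70},{"tx":0.19,"ty":0,"tz":0,"ax":0,"ay":0,"az":0,"hand":70},{"tx":0,"ty":0,"tz":0,"ax":0,"ay":0,"az":0,"hand":70},{"tx":0,"ty":0,"tz":0,"ax":0,"ay":0,"az":0,"hand":50}]'
python3 -m jog '[{"tx":0,"ty":0,"tz":0,"ax":0,"ay":0,"az":0,"hand":0},{"tx":0,"ty":0,"tz":0,"ax":0,"ay":0,"az":0,"hand":0},{"tx":0,"ty":0,"tz":0,"ax":0,"ay":0,"az":0,"hand":0},{"tx":0,"ty":0,"tz":0,"ax":0,"ay":0,"az":0,"hand":0},{"tx":0,"ty":0,"tz":0,"ax":0,"ay":0,"az":0,"hand":0}]'
```

```text
clock: 4.35
ee_pos: [0.5362, -0.2864, 0.0173]
tcp_rot: [[0.002, 0.986, 0.168], [-0.002, 0.168, -0.986], [-1.0, 0.002, 0.002]]
wrist_force: [-0.6, -0.2, 0.1]
finger_gap: 0.0466
clock: 4.85
ee_pos: [0.5362, -0.2869, 0.0173]
tcp_rot: [[0.003, 0.986, 0.167], [-0.002, 0.167, -0.986], [-1.0, 0.003, 0.002]]
wrist_force: [-0.7, 2.0, 6.4]
finger_gap: 0.0217
```

```bash
python3 -m jog '[{"tx":-0.01,"ty":0,"tz":-0.1,"ax":0,"ay":0,"az":0,"hand":0},{"tx":0,"ty":0,"tz":-0.25,"ax":0,"ay":0,"az":0,"hand":0},{"tx":0,"ty":0,"tz":-0.3,"ax":0,"ay":0,"az":0,"hand":0},{"tx":0,"ty":0,"tz":-0.25,"ax":0,"ay":0,"az":0,"hand":0},{"tx":0,"ty":0,"tz":-0.15,"ax":0,"ay":0,"az":0,"hand":0}]'
python3 -m jog '[{"tx":0,"ty":0,"tz":0,"ax":0,"ay":0,"az":0,"hand":0},{"tx":0,"ty":0,"tz":0,"ax":0,"ay":0,"az":0,"hand":0},{"tx":0,"ty":0,"tz":0,"ax":0,"ay":0,"az":0,"hand":40},{"tx":0,"ty":0,"tz":0,"ax":0,"ay":0,"az":0,"hand":60},{"tx":0,"ty":0,"tz":0,"ax":0,"ay":0,"az":0,"hand":90}]'
python3 -m jog '[{"tx":0,"ty":0,"tz":0,"ax":0,"ay":0,"az":0,"hand":100},{"tx":-0.3,"ty":0,"tz":0,"ax":0,"ay":0,"az":0,"hand":100},{"tx":-0.4,"ty":0,"tz":0.1,"ax":0,"ay":0,"az":0,"hand":100},{"tx":-0.3,"ty":0,"tz":0.2,"ax":0,"ay":0,"az":0,"hand":100},{"tx":0,"ty":0,"tz":0.1,"ax":0,"ay":0,"az":0,"hand":100}]'
python3 -m jog '[{"tx":0,"ty":0,"tz":0,"ax":0,"ay":0,"az":0,"hand":100},{"tx":0,"ty":0,"tz":0,"ax":0,"ay":0,"az":0,"hand":100}]'
python3 snap.py w6
python3 - <<'E'
import cv2,numpy as np
im=cv2.imread("pics/w6.png"); cv2.imwrite("pics/w6v.png",cv2.resize(im,(800,600),interpolation=cv2.INTER_CUBIC))
E
```

```text
clock: 5.35
ee_pos: [0.5141, -0.1605, 0.0173]
tcp_rot: [[0.002, 0.986, 0.168], [-0.001, 0.168, -0.986], [-1.0, 0.001, 0.002]]
wrist_force: [-0.4, -2.2, 3.5]
finger_gap: 0.0216
clock: 5.85
ee_pos: [0.5139, -0.1624, 0.016]
tcp_rot: [[-0.0, 0.986, 0.166], [0.0, 0.166, -0.986], [-1.0, -0.0, -0.0]]
wrist_force: [0.2, 0.2, 0.1]
finger_gap: 0.062
clock: 6.35
ee_pos: [0.5257, -0.2133, 0.1412]
tcp_rot: [[0.01, 0.986, 0.166], [-0.007, 0.166, -0.986], [-1.0, 0.009, 0.009]]
wrist_force: [1.3, -0.7, -0.0]
finger_gap: 0.0859
clock: 6.55
ee_pos: [0.5205, -0.2088, 0.1347]
tcp_rot: [[-0.003, 0.986, 0.166], [0.002, 0.166, -0.986], [-1.0, -0.003, -0.003]]
wrist_force: [-0.3, 0.8, -0.6]
finger_gap: 0.0852
```

View pics/w6v.png

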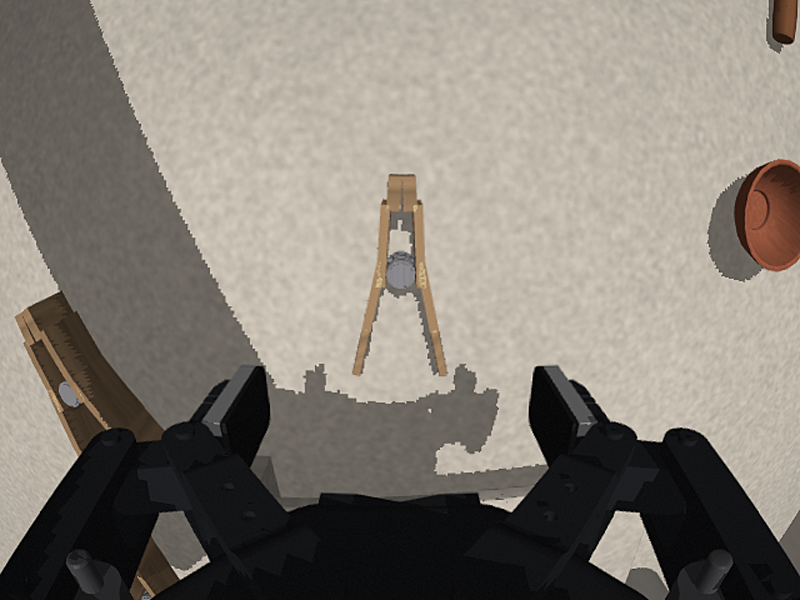

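The clip lies in the open with its nose at (401,176), barrel at (401,271) and handle ends at (358,374) and (441,374) in the enlarged view. Nothing else has moved. Next I'll work out the handle grasp.

Run:
```python
from h import *; import pickle
np.set_printoptions(precision=4,suppress=True)
c=pickle.load(open("w6.pkl","rb"));s=arm.read_state()
T=atz("wrist",(321.2,141),.032,c);P=atz("wrist",(320.8,216.8),.032,c);H=atz("wrist",(319.6,299.2),.032,c)
u=(T-H)/np.linalg.norm(T-H); print(T,P,H,np.linalg.norm(T-H),np.linalg.norm(T-P),"yaw off x",np.degrees(np.arctan2(-u[0],u[1])))
g=H+u*.014; g[2]=.011; R=np.array(s["tcp_rot"]); print(s["ee_pos"],g,"units",R.T@(g-s["ee_pos"])/.12, "tool z yaw",np.degrees(np.arctan2(R[0,2],-R[1,2])))
```

```text
[ 0.5106 -0.1476  0.032 ] [ 0.5186 -0.1965  0.032 ] [ 0.5278 -0.2559  0.032 ] 0.1096557155980696 0.04957427741293795 yaw off x 8.991672818494255
[ 0.5202 -0.2082  0.1343] [ 0.5256 -0.242   0.011 ] units [1.0262 0.0008 0.2892] tool z yaw 9.58082261195304
```

```bash
python3 -m jog '[{"tx":0.2,"ty":0,"tz":0.15,"ax":0,"ay":0,"az":0,"hand":100},{"tx":0.3,"ty":0,"tz":0.15,"ax":0,"ay":0,"az":0,"hand":100},{"tx":0.3,"ty":0,"tz":0,"ax":0,"ay":0,"az":0,"hand":100},{"tx":0.2,"ty":0,"tz":0,"ax":0,"ay":0,"az":0,"hand":100},{"tx":0.02,"ty":0,"tz":0,"ax":0,"ay":0,"az":0,"hand":100}]'
python3 -m jog '[{"tx":0,"ty":0,"tz":0,"ax":0,"ay":0,"az":0,"hand":100},{"tx":0,"ty":0,"tz":0,"ax":0,"ay":0,"az":0,"hand":80}]' 25
python3 snap.py w7
```

```text
clock: 7.1
ee_pos: [0.5244, -0.242, 0.009]
tcp_rot: [[-0.009, 0.986, 0.167], [0.007, 0.167, -0.986], [-1.0, -0.008, -0.008]]
wrist_force: [-0.6, -1.1, 1.5]
finger_gap: 0.0857
clock: 7.3
ee_pos: [0.5284, -0.2448, 0.0143]
tcp_rot: [[0.001, 0.986, 0.167], [-0.0, 0.167, -0.986], [-1.0, 0.001, 0.0]]
wrist_force: [0.1, 0.1, 1.1]
finger_gap: 0.073
```

```bash
python3 -m jog '[{"tx":0.02,"ty":-0.015,"tz":0,"ax":0,"ay":0,"az":0,"hand":70},{"tx":0,"ty":0,"tz":0,"ax":0,"ay":0,"az":0,"hand":60},{"tx":0,"ty":0,"tz":0,"ax":0,"ay":0,"az":0,"hand":50},{"tx":0,"ty":0,"tz":0,"ax":0,"ay":0,"az":0,"hand":40},{"tx":0,"ty":0,"tz":0,"ax":0,"ay":0,"az":0,"hand":30}]' 25
python3 -m jog '[{"tx":0,"ty":0,"tz":0,"ax":0,"ay":0,"az":0,"hand":0},{"tx":0,"ty":0,"tz":0,"ax":0,"ay":0,"az":0,"hand":0},{"tx":0,"ty":0,"tz":0,"ax":0,"ay":0,"az":0,"hand":0},{"tx":0,"ty":0,"tz":0,"ax":0,"ay":0,"az":0,"hand":0}]'
```

```text
clock: 7.85
ee_pos: [0.528, -0.2467, 0.0141]
tcp_rot: [[0.005, 0.986, 0.166], [-0.003, 0.166, -0.986], [-1.0, 0.004, 0.004]]
wrist_force: [-0.2, 0.7, 9.4]
finger_gap: 0.027
clock: 8.25
ee_pos: [0.528, -0.2467, 0.014]
tcp_rot: [[0.005, 0.986, 0.166], [-0.003, 0.166, -0.986], [-1.0, 0.004, 0.004]]
wrist_force: [-0.4, 0.1, 10.2]
finger_gap: 0.0274
```

The handles are gripped, with the gap at 27 mm (the clip's stop). I'll lift, turn about 26° to match the board, move to a stand-off and look.

```bash
python3 -m jog '[{"tx":-0.15,"ty":0,"tz":0,"ax":0,"ay":0,"az":0,"hand":0},{"tx":-0.25,"ty":0,"tz":0,"ax":0,"ay":0,"az":0,"hand":0},{"tx":-0.2,"ty":0,"tz":0,"ax":0,"ay":0,"az":0,"hand":0},{"tx":-0.067,"ty":0,"tz":0,"ax":0,"ay":0,"az":0,"hand":0},{"tx":0,"ty":0,"tz":0,"ax":0.1,"ay":0,"az":0,"hand":0}]'
python3 -m jog '[{"tx":0,"ty":0,"tz":0,"ax":0.15,"ay":0,"az":0,"hand":0},{"tx":0,"ty":0,"tz":0,"ax":0.15,"ay":0,"az":0,"hand":0},{"tx":0,"ty":0,"tz":0,"ax":0.12,"ay":0,"az":0,"hand":0},{"tx":0,"ty":0,"tz":0,"ax":0.06,"ay":0,"az":0,"hand":0},{"tx":0,"ty":0,"tz":0,"ax":0,"ay":0,"az":0,"hand":0}]'
python3 snap.py w8
python3 -m jog '[{"tx":0,"ty":-0.1,"tz":-0.2,"ax":0,"ay":0,"az":0,"hand":0},{"tx":0,"ty":-0.2,"tz":-0.3,"ax":0,"ay":0,"az":0,"hand":0},{"tx":0,"ty":-0.2,"tz":-0.3,"ax":0,"ay":0,"az":0,"hand":0},{"tx":0,"ty":-0.1,"tz":-0.2,"ax":0,"ay":0,"az":0,"hand":0},{"tx":0,"ty":0,"tz":0,"ax":0,"ay":0,"az":0,"hand":0}]'
python3 -m jog '[{"tx":0,"ty":0,"tz":0,"ax":0,"ay":0,"az":0,"hand":0},{"tx":0,"ty":0,"tz":0,"ax":0,"ay":0,"az":0,"hand":0}]'
python3 snap.py w9
python3 - <<'E'
import cv2,numpy as np
cv2.imwrite("pics/w9v.png",cv2.resize(cv2.imread("pics/w9.png"),(800,600),interpolation=cv2.INTER_CUBIC))
E
```

```text
clock: 8.75
ee_pos: [0.527, -0.246, 0.0932]
tcp_rot: [[0.003, 0.996, 0.087], [-0.002, 0.087, -0.996], [-1.0, 0.003, 0.002]]
wrist_force: [-0.2, 0.4, -0.5]
finger_gap: 0.0272
clock: 9.25
ee_pos: [0.5257, -0.2451, 0.0908]
tcp_rot: [[-0.001, 0.959, -0.284], [0.001, -0.284, -0.959], [-1.0, -0.001, -0.0]]
wrist_force: [0.2, -0.9, -0.8]
finger_gap: 0.0274
clock: 9.8
ee_pos: [0.4885, -0.1059, 0.091]
tcp_rot: [[-0.005, 0.96, -0.279], [0.003, -0.279, -0.96], [-1.0, -0.005, -0.001]]
wrist_force: [-0.1, -0.1, -0.7]
finger_gap: 0.0269
clock: 10.0
ee_pos: [0.4923, -0.111, 0.0915]
tcp_rot: [[0.002, 0.959, -0.284], [-0.001, -0.284, -0.959], [-1.0, 0.002, 0.0]]
wrist_force: [0.0, 0.3, -0.8]
finger_gap: 0.0269
```

View pics/w9v.png

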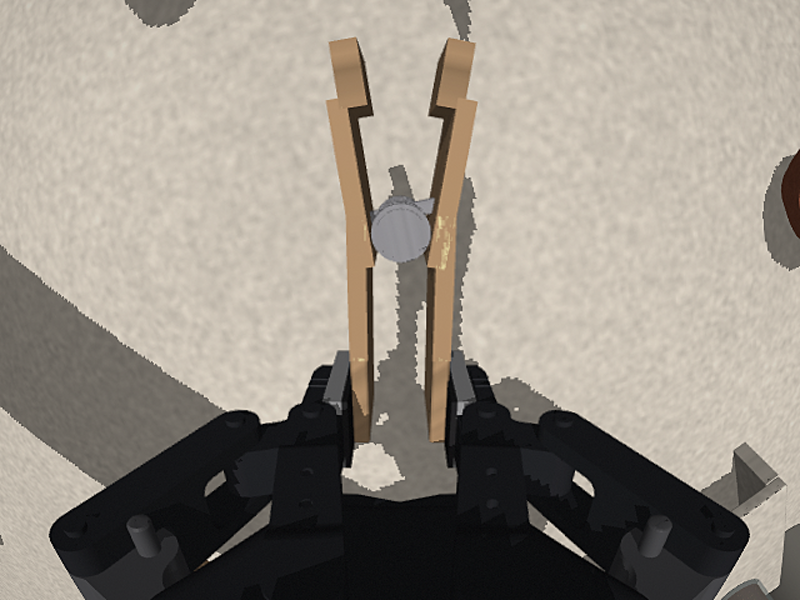

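The clip sits straight and level in the fingers, wide open: tips at (350,45) and (455,45), centreline at column ~402. The stand lies beyond the picture's top, so I'll fit its pose to the pixels I already have from three views.

```bash
cat > fit.py <<'E'
from h import *; import pickle
from scipy.optimize import least_squares
np.set_printoptions(precision=4,suppress=True)
cs,ct,c2=cal("scene"),cal("top"),pickle.load(open("w2.pkl","rb"))
D=[("top",ct,(.05,.075,.014),(185.1,208.6)),("top",ct,(.05,-.075,.014),(243.9,225.4)),("top",ct,(-.05,-.075,.014),(231,263.5)),("top",ct,(-.05,.075,.014),(172.5,246.4)),
("top",ct,(0,-.08,.158),(229.5,236.5)),("top",ct,(0,.08,.158),(156,214.9)),
("scene",cs,(.003,-.08,.158),(410.6,218.6)),("scene",cs,(.003,.08,.158),(483.8,225)),("scene",cs,(.05,-.075,0),(405.1,282.9)),("scene",cs,(.05,.075,0),(469.8,291.1)),
("wrist",c2,(-.05,-.075,.014),(303,260)),("wrist",c2,(-.05,.075,.014),(440,245)),("wrist",c2,(0,-.08,.158),(296,390))]
def W(q,p): c,s=np.cos(q[2]),np.sin(q[2]); return np.array([q[0]+c*p[0]-s*p[1],q[1]+s*p[0]+c*p[1],p[2]])
def f(q): return np.concatenate([proj(n,W(q,p),c)[0]-px for n,c,p,px in D])
r=least_squares(f,[.57,.15,-.28],loss="soft_l1"); q=r.x
print(q,np.degrees(q[2])); print(f(q).reshape(-1,2))
E_=W(q,(0,-.08,.095)); u=W(q,(0,1,0))-W(q,(0,0,0)); print("edge",E_,"u",u); pickle.dump((q,E_,u),open("stand.pkl","wb"))
c9=pickle.load(open("w9.pkl","rb")); s=arm.read_state(); R=np.array(s["tcp_rot"])
zt=.093+.016+.0
for nm,p in (("tipL",(343/1.25,40/1.25)),("tipR",(462/1.25,42/1.25)),("piv",(401/1.25,232/1.25))):
    w=atz("wrist",p,s["ee_pos"][2]+.018,c9); print(nm,w,"rel TCP in tool",R.T@(w-s["ee_pos"]),"in edge frame x,y",(w-E_)@[u[1],-u[0],0],(w-E_)@u)
print("tool -z",-R[:,2])
E
python3 fit.py
```

```text
[ 0.5759  0.1568 -0.2947] -16.88319000952188
[[-1.3027 -1.0637]
 [-1.6077 -0.4712]
 [-1.7901  1.0603]
 [-2.3527  0.223 ]
 [-4.2741 -1.0517]
 [-1.8991 -0.7618]
 [-0.068  -2.2189]
 [-0.2397  0.0612]
 [-1.1237 -1.3758]
 [-1.5126 -0.0587]
 [-2.7349  0.6447]
 [ 1.2337 -0.206 ]
 [-1.877   0.5685]]
edge [0.5527 0.0802 0.095 ] u [0.2904 0.9569 0.    ]
tipL [ 0.5076 -0.0098  0.1094] rel TCP in tool [-0.0181 -0.0141 -0.1015] in edge frame x,y -0.017059635456181995 -0.09925068982889354
tipR [ 0.5358 -0.0186  0.1094] rel TCP in tool [-0.018   0.0154 -0.1011] in edge frame x,y 0.012512699505258115 -0.09951574107847344
piv [ 0.5073 -0.0612  0.1094] rel TCP in tool [-0.018   0.0003 -0.0522] in edge frame x,y -0.0023631957861557354 -0.14852521751558456
tool -z [ 0.2848  0.9586 -0.0004]
```

```bash
python3 -m jog '[{"tx":-0.01,"ty":0.02,"tz":-0.15,"ax":0,"ay":0,"az":0,"hand":0},{"tx":0,"ty":0,"tz":-0.2,"ax":0,"ay":0,"az":0,"hand":0},{"tx":0,"ty":0,"tz":-0.2,"ax":0,"ay":0,"az":0,"hand":0},{"tx":0,"ty":0,"tz":-0.08,"ax":0,"ay":0,"az":0,"hand":0},{"tx":0,"ty":0,"tz":0,"ax":0,"ay":0,"az":0,"hand":0}]'
python3 -m jog '[{"tx":0,"ty":0,"tz":0,"ax":0,"ay":0,"az":0,"hand":0},{"tx":0,"ty":0,"tz":0,"ax":0,"ay":0,"az":0,"hand":0}]'
python3 snap.py w10
python3 - <<'E'
from h import *; import pickle
for n in("scene","top"): cv2.imwrite(f"pics/{n}10.png",viewer.camera(n))
q,E,u=pickle.load(open("stand.pkl","rb")); c=pickle.load(open("w10.pkl","rb"))
a=cv2.imread("pics/w10.png")[0:300,190:450]
a=cv2.resize(a,None,fx=2,fy=2,interpolation=cv2.INTER_CUBIC)  #520x600
for z in (.158,.095,.03):
    p=E.copy();p[2]=z; x=proj("wrist",p,c)[0]; print(z,x); cv2.circle(a,tuple(int(v) for v in (x-[190,0])*2),3,(0,0,255),-1)
b=cv2.resize(cv2.imread("pics/scene10.png")[190:290,380:470],(270,300),interpolation=cv2.INTER_CUBIC)
d=cv2.resize(cv2.imread("pics/top10.png")[200:300,200:290],(270,300),interpolation=cv2.INTER_CUBIC)
cv2.imwrite("pics/m10.png",np.hstack([a,np.vstack([b,d])]))
E
```

```text
clock: 10.55
ee_pos: [0.5156, -0.038, 0.0925]
tcp_rot: [[0.001, 0.959, -0.283], [-0.0, -0.283, -0.959], [-1.0, 0.001, 0.0]]
wrist_force: [0.6, -0.2, -1.3]
finger_gap: 0.0271
clock: 10.75
ee_pos: [0.515, -0.0392, 0.0925]
tcp_rot: [[-0.0, 0.958, -0.285], [-0.0, -0.285, -0.958], [-1.0, 0.0, 0.0]]
wrist_force: [0.1, -0.7, -1.0]
finger_gap: 0.0273
0.158 [ 330.80426376 -121.18211246]
0.095 [325.69317496 -18.69357029]
0.03 [323.54031681  26.37350159]
```

View pics/m10.png

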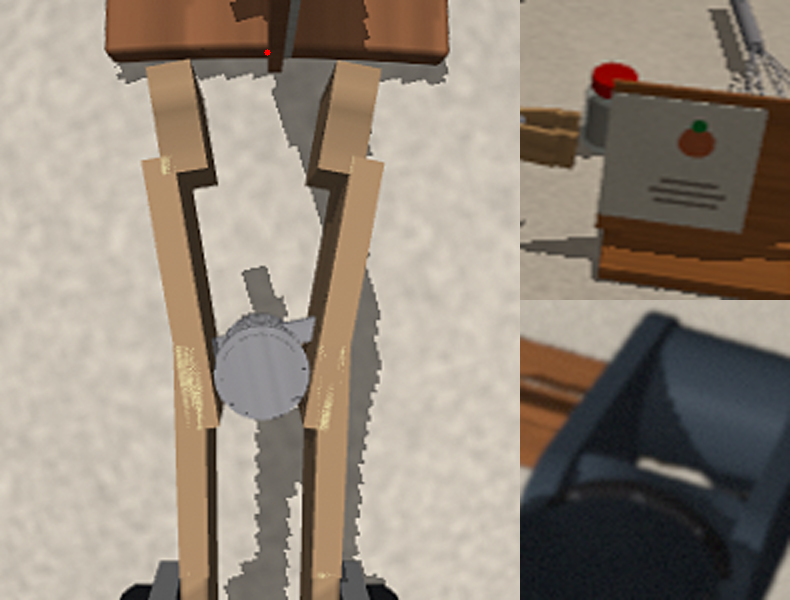

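In wrist crop m10, the board's end shows at (275,72), with the white card on its right side reaching to column ~290. The clip's mouth is centred at column 265, so the edge lies about 4 mm to the tool's +y. The scene crop shows the tips at (575,135), just short of the card edge at x=600 and close to mid-card height. I'll shift 4 mm sideways, then slide on.

```bash
python3 -m jog '[{"tx":0,"ty":0.035,"tz":0,"ax":0,"ay":0,"az":0,"hand":0},{"tx":0,"ty":0,"tz":0,"ax":0,"ay":0,"az":0,"hand":0},{"tx":0,"ty":0,"tz":-0.1,"ax":0,"ay":0,"az":0,"hand":0},{"tx":0,"ty":0,"tz":-0.12,"ax":0,"ay":0,"az":0,"hand":0},{"tx":0,"ty":0,"tz":0,"ax":0,"ay":0,"az":0,"hand":0}]'
python3 -m jog '[{"tx":0,"ty":0,"tz":-0.12,"ax":0,"ay":0,"az":0,"hand":0},{"tx":0,"ty":0,"tz":-0.1,"ax":0,"ay":0,"az":0,"hand":0},{"tx":0,"ty":0,"tz":0,"ax":0,"ay":0,"az":0,"hand":0},{"tx":0,"ty":0,"tz":0,"ax":0,"ay":0,"az":0,"hand":0}]'
python3 snap.py w11
python3 - <<'E'
from h import *
cv2.imwrite("pics/scene11.png",viewer.camera("scene"))
a=cv2.resize(cv2.imread("pics/w11.png")[0:300,190:450],None,fx=2,fy=2,interpolation=cv2.INTER_CUBIC)
b=cv2.resize(cv2.imread("pics/scene11.png")[190:290,380:470],(270,300),interpolation=cv2.INTER_CUBIC)
cv2.imwrite("pics/m11.png",np.hstack([a,np.vstack([b,b*0])]))
E
```

```text
clock: 11.4
ee_pos: [0.5268, -0.0119, 0.0926]
tcp_rot: [[0.0, 0.96, -0.282], [0.0, -0.282, -0.96], [-1.0, -0.0, -0.0]]
wrist_force: [-0.5, 0.0, -0.9]
finger_gap: 0.027
clock: 11.8
ee_pos: [0.5341, 0.012, 0.0925]
tcp_rot: [[-0.0, 0.959, -0.283], [-0.0, -0.283, -0.959], [-1.0, -0.0, 0.0]]
wrist_force: [-0.4, -0.3, -0.7]
finger_gap: 0.0272
```

View pics/m11.png

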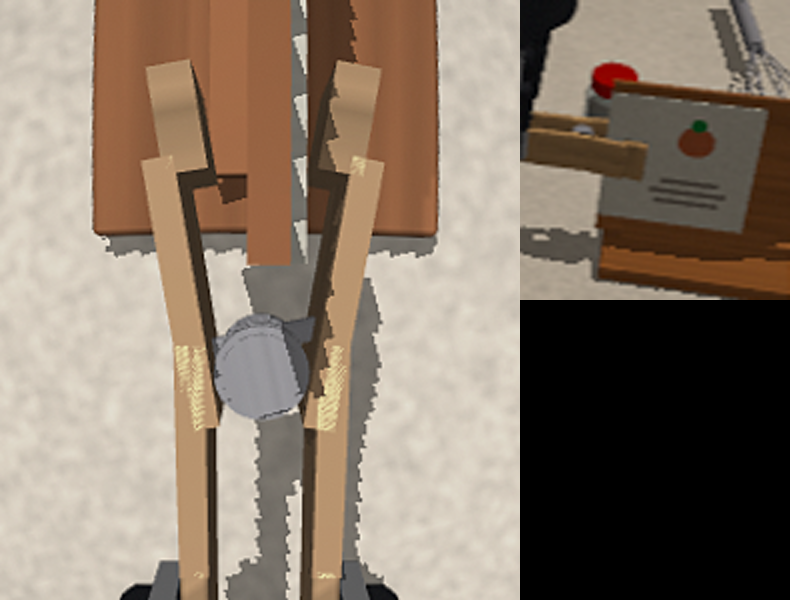

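Wrist crop m11 shows the board end at columns 247–307 (mid 277), centred in the mouth after allowing for height. The scene crop shows the near jaw lying on the card about 30 mm in from the edge and at about half its height. I'll release gently, then lift clear.

```bash
python3 -m jog '[{"tx":0,"ty":0,"tz":0,"ax":0,"ay":0,"az":0,"hand":36},{"tx":0,"ty":0,"tz":0,"ax":0,"ay":0,"az":0,"hand":40},{"tx":0,"ty":0,"tz":0,"ax":0,"ay":0,"az":0,"hand":44},{"tx":0,"ty":0,"tz":0,"ax":0,"ay":0,"az":0,"hand":48},{"tx":0,"ty":0,"tz":0,"ax":0,"ay":0,"az":0,"hand":54}]'
python3 -m jog '[{"tx":0,"ty":0,"tz":0,"ax":0,"ay":0,"az":0,"hand":70},{"tx":0,"ty":0,"tz":0,"ax":0,"ay":0,"az":0,"hand":100},{"tx":0,"ty":0,"tz":0,"ax":0,"ay":0,"az":0,"hand":100},{"tx":0,"ty":0,"tz":0,"ax":0,"ay":0,"az":0,"hand":100},{"tx":0,"ty":0,"tz":0,"ax":0,"ay":0,"az":0,"hand":100}]'
python3 -m jog '[{"tx":-0.1,"ty":0,"tz":0,"ax":0,"ay":0,"az":0,"hand":100},{"tx":-0.3,"ty":0,"tz":0,"ax":0,"ay":0,"az":0,"hand":100},{"tx":-0.3,"ty":0,"tz":0,"ax":0,"ay":0,"az":0,"hand":100},{"tx":-0.2,"ty":0,"tz":0.2,"ax":0,"ay":0,"az":0,"hand":100},{"tx":0,"ty":0,"tz":0.3,"ax":0,"ay":0,"az":0,"hand":100}]'
python3 -m jog '[{"tx":-0.1,"ty":0,"tz":0.3,"ax":0,"ay":0,"az":0,"hand":100},{"tx":0,"ty":0,"tz":0.2,"ax":0,"ay":0,"az":0,"hand":100},{"tx":0,"ty":0,"tz":0,"ax":0,"ay":0,"az":0,"hand":100},{"tx":0,"ty":0,"tz":0,"ax":0,"ay":0,"az":0,"hand":100},{"tx":0,"ty":0,"tz":0,"ax":0,"ay":0,"az":0,"hand":100}]'
python3 snap.py w12
python3 - <<'E'
from h import *; import pickle
cv2.imwrite("pics/scene12.png",viewer.camera("scene"))
a=cv2.resize(cv2.imread("pics/w12.png"),(500,375),interpolation=cv2.INTER_AREA)
b=cv2.resize(cv2.imread("pics/scene12.png")[190:290,380:470],(300,333),interpolation=cv2.INTER_CUBIC)
s=cv2.resize(cv2.imread("pics/scene12.png"),(300,225),interpolation=cv2.INTER_AREA)
o=np.zeros((600,800,3),np.uint8); o[:375,:500]=a; o[:333,500:]=b; o[340:565,500:]=s
cv2.imwrite("pics/m12.png",o)
E
```

```text
clock: 12.4
ee_pos: [0.5344, 0.0112, 0.0926]
tcp_rot: [[0.001, 0.959, -0.285], [-0.0, -0.285, -0.959], [-1.0, 0.001, -0.0]]
wrist_force: [1.4, 0.3, -0.6]
finger_gap: 0.0464
clock: 12.9
ee_pos: [0.534, 0.0114, 0.0926]
tcp_rot: [[-0.0, 0.959, -0.284], [-0.0, -0.284, -0.959], [-1.0, -0.0, 0.0]]
wrist_force: [-0.3, 0.1, -0.2]
finger_gap: 0.0852
clock: 13.4
ee_pos: [0.5198, -0.0462, 0.2052]
tcp_rot: [[0.01, 0.96, -0.281], [-0.003, -0.281, -0.96], [-1.0, 0.01, -0.0]]
wrist_force: [1.2, -0.5, -1.2]
finger_gap: 0.0851
clock: 13.9
ee_pos: [0.4999, -0.1028, 0.2127]
tcp_rot: [[-0.0, 0.959, -0.283], [0.001, -0.283, -0.959], [-1.0, -0.0, -0.0]]
wrist_force: [0.2, -0.1, 0.4]
finger_gap: 0.0853
```

View pics/m12.png

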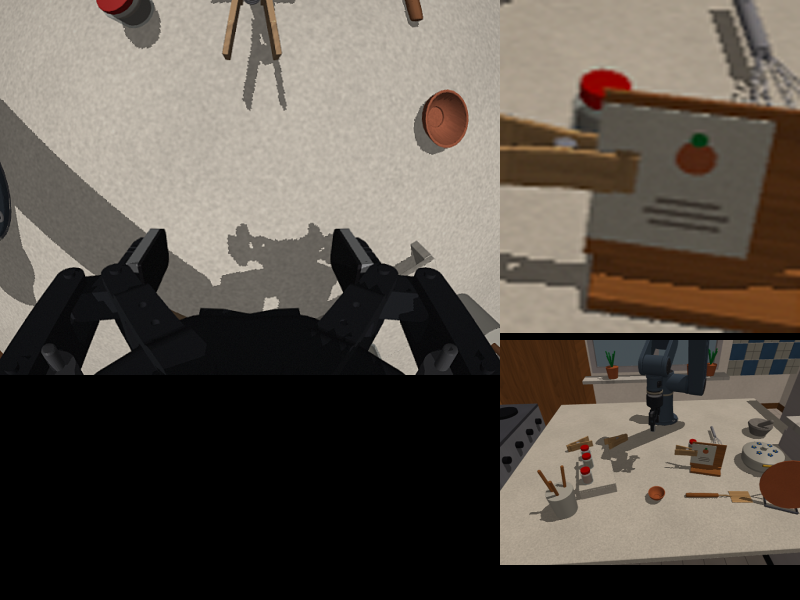

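The final views show the clip level on the flush edge. Its near jaw's tip is at (637,180) in the crop, about 28 mm in from the card edge at x=592 and near mid-height. The handles stand free and square, the fingers are clear, and the jars, bowl and spatula look unmoved. I'm handing in.

```bash
python3 -c "
from bench import arm
print(arm.sign_off()); print(arm.read_state()['clock'])"
```

```text
the job is handed in; nothing more can be done
None
the job is handed in; nothing more can be done
```

The clip is fastened on the flush edge of card and board, and the job is handed in at about 14 s of the 50 s allowed; the hand-in reports no verdict.

**What I did:** I drew the smallest clip out by its nose, about 125 mm, laid it on its side in the open and let go. I then took it by the handles and squeezed it to its stop, with the fingers 27 mm apart. I lifted it, turned it to match the board and slid it over the upright edge, where it closed on both.

**Last checks:**
- **Placement:** The final pictures show the clip level and square. The tips are about 28 mm in from the edge and near mid-card height, and the fingers are clear.
- **Bystanders:** The jars, bowl and spatula look unmoved in the pictures; the whisk is only partly in view in the close crop. I judged this by eye and did not measure displacement.
- **Not measured:** I did not measure the clip's gripping force or its final joint angle.

**What failed or disagreed:**
- **Refused moves:** My first three move calls were refused because their rows lacked some fields. Nothing moved.
- **Sideways error:** The three-view stand fit put the edge about 4 mm off sideways from what the close wrist view showed. I corrected this before sliding the clip on.
- **Height before sliding on:** The scene view suggested about 104 mm, against about 94 mm from the arm's position. Both are within tolerance.

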